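# Unlatch the red glue press and hold its arm up

### The arm

A 6-joint arm with a two-finger parallel gripper is mounted at the origin on the work surface. World frame = base frame: x ahead of the robot, y to its left, z up, the work surface at z = 0. Lengths are in m, angles in rad, forces in N, time in s.
With the tool pointing down it reaches from about 0.325 to 0.9 m from the base axis. Payload 6.1 kg.
Tool frame: the origin (TCP) lies at the very end of the fingers, on their centre line; the grasp point (between the pads) lies 19 mm behind it; z points along the fingers, y is the line along which they close (so a half turn about z gives the same grasp; the last joint's range is limited). The gripper opens to 87 mm and grips with 3 to 60 N. Pads are 19 mm wide; open, the fingers measure 117 mm over their backs; the gripper's body (75 mm by 190 mm) begins 51 mm behind the grasp point.
Start: joints at [-1.466, 0.22, 1.526, -0, 1.395, -0.126], TCP at [0.143, -0.608, 0.223] pointing down, gripper open.
Joint ranges: [-2.98, 2.98], [-0.91, 2.08], [0.09, 2.57], [-1.24, 4.39], [0.2, 2.65], [-2.68, 2.68]. Speed limits (rad/s): [2.57, 2.57, 3.01, 3.14, 3.14, 3.14].

### API

Orientations are given as a rotation vector (axis times angle).
In Python, from cell import ctrl gives the robot as it stands.
- The arm moves only by the shell command python3 -m jog 'ROWS' [FORCE]. ROWS is JSON, a list that holds one entry, the list of rows, each a list of 7 numbers: the turn, a rotation vector about the tool's x, y, z normalised to -1 to 1, where 1 is 6 degrees, then the shift along the tool's x, y, z normalised to -1 to 1, where 1 is 0.04 m, then the opening, from 0 (shut) to 1 (fully open). In form: [[[wx, wy, wz, tx, ty, tz, gripper], ...]]. A call has 1 to 5 rows; each row shifts and turns the commanded pose from where the row before left it, along the tool's axes as they then stand; what a row does not reach is not made up. A row lasts 1/10 s, in which the tool goes at most 50 mm and 8.59 degrees, less where a joint would pass 70% of its speed; a pose out of reach is approached as far as the arm can. A call with a number of a shift or a turn outside -1 to 1 is refused whole. A call with a gripper value outside its range is refused whole. The fingers move at their own pace and stop on an object; FORCE is the grip in N (left out, the last holds). Time passes only in rows, so rows that do not move let the fingers close. It gives the time, the measured TCP pose, the force, the opening and the grip force at its end, in the units of the state.
- ctrl.read_state(): the state, without advancing time (a new reading comes with each control period).
- ctrl.read_camera(name): name is "side" or "top"; returns (picture, depth): 420x560x3 uint8, red, green, blue; 420x560 float32, m along the optical axis (not along the pixel's ray), 0 where there is no reading.
- ctrl.camera_model(name): a dict with "fx", "fy", "cx", "cy" (pixels), "rvec" (rotation vector, rad) and "tvec" (3), from world to camera coordinates, as OpenCV has them. Camera axes: x right, y down, z forward; pixel columns grow to the right and rows downward; lengths in m; the calibration is good to about 2 mm. A picture is of the moment at which its call begins. camera_model takes no time and is no camera call.
- ctrl.finish_job(): hands the job in; it is judged then, once.
The state is a dict: "clock": time; "joints": joint angles; "dq": joint speeds; "joint_torque": joint torques, N m; "eef_pos": TCP position; "tcp_rot": TCP orientation; "force": force on the tool from outside, world axes, zero at the start; "moment": the same for the moment, N m; "opening": opening from 0.0 (shut) to 1.0 (fully open); "grip_force": force on a finger pad.
Only numpy, scipy, OpenCV 4.12 (cv2) and the standard library are available. Lean on these libraries where they do the work, as an engineer would, in place of code of your own. Each camera call takes 0.05 s, during which the arm holds its last target. There are 200 camera calls.

### The job

The inlay in the glue press with the red latch has set. Grip the press's red latch knob, pull it sideways away from the arm against its spring until the coupler lets go of the ball, then lift the arm by it until the coupler is at least 10 cm higher than it was, and finish while still holding the arm up there, at rest. Leave the blue press latched and shut and all the other things on the bench where they are.

Things in the scene. Friction and masses are not known exactly. Their poses are not given: they have to be found in the camera images.
- red_press: red glue press, fixed: steel base plate 320 x 100 x 20 mm; origin at the centre of its underside, on the bench; x from the latch end to the hinge end, y to the side where the latch knob stands, z up. A 36 mm ball on a stud stands at x = -110 mm (centre 76 mm up) under the arm's red coupler hood; a spring bolt under the stud's collar locks it
- red_arm (a joint): rad: the red press's aluminium arm, hinged about the press's y axis at x = +130 mm, 90 mm up: 0 = down on the ball, grows as the coupler end rises, stop at 1.0. About 0.6 kg (up to a third more or less); falls back if let go; cannot rise until the latch is pulled
- red_latch (a joint): m: travel of the red latch along +y of its press, away from the arm: 0 = locked, bolt clear of the ball stud from 0.009 on, stop at 0.018. The spring takes about 4 N at first and 8.5 N at the stop, and pulls the latch back when let go. The latch rides on the arm and rises with it
- red_grip (a point): centre of the red latch knob, an upright cylinder 24 mm in diameter, 56 mm high; arm down and latch locked, it is at x = -110, y = +75, z = 100 mm of the press. 33 mm are free between knob and coupler hood; below the knob are a thin brass stem and a rod (top 49 mm above the bench). Axes as the press's while the arm is down
- red_coupler (a point): centre of the top of the red coupler hood (60 x 60 mm, 75 mm high) at the arm's free end; 108 mm above the bench while the arm is down; axes as the press's then
- blue_press: blue glue press, fixed: steel base plate 320 x 100 x 20 mm; origin at the centre of its underside, on the bench; x from the latch end to the hinge end, y to the side where the latch knob stands, z up. A 36 mm ball on a stud stands at x = -110 mm (centre 76 mm up) under the arm's blue coupler hood; a spring bolt under the stud's collar locks it
- blue_arm (a joint): rad: the blue press's aluminium arm, hinged about the press's y axis at x = +130 mm, 90 mm up: 0 = down on the ball, grows as the coupler end rises, stop at 1.0. About 0.6 kg (up to a third more or less); falls back if let go; cannot rise until the latch is pulled
- blue_latch (a joint): m: travel of the blue latch along +y of its press, away from the arm: 0 = locked, bolt clear of the ball stud from 0.009 on, stop at 0.018. The spring takes about 4 N at first and 8.5 N at the stop, and pulls the latch back when let go. The latch rides on the arm and rises with it
- blue_grip (a point): centre of the blue latch knob, an upright cylinder 24 mm in diameter, 56 mm high; arm down and latch locked, it is at x = -110, y = +75, z = 100 mm of the press. 33 mm are free between knob and coupler hood; below the knob are a thin brass stem and a rod (top 49 mm above the bench). Axes as the press's while the arm is down
- blue_coupler (a point): centre of the top of the blue coupler hood (60 x 60 mm, 75 mm high) at the arm's free end; 108 mm above the bench while the arm is down; axes as the press's then
- guitar: unfinished electric guitar body, red inlaid rim and mosaic top, about 440 x 330 x 42 mm, 2.4 kg, lying on a grey mat; origin at its underside near its middle
- glue_bottle: white glue bottle with a nozzle, 56 mm diameter, 160 mm tall; origin at the centre of its foot
- bowl: orange plastic bowl, 170 mm across, 75 mm high; origin at the centre of its foot
- marker: black marker pen with a brown cap, 140 mm long, 18 mm thick, lying along its y; origin underneath its middle
- sanding_block: cork sanding block, 60 x 110 x 35 mm; origin at the centre of its underside

How it is judged:
By the outcome, as a careful person would: the job done as asked, in the order asked, and still so for the second after the job is handed in, while the arm keeps its last pose, push and grip.
It also fails if it takes over 38 s, if anything falls off the work surface, if the arm or the gripper's body presses on something with over 40 N, if the wrist force passes 120 N, or if a joint passes its speed limit or range.

## Working session

There is one attempt and no reset: what is moved stays moved. The work goes in short steps, Python scripts to look and compute and a shell command to move; the robot and the scene stay as the last step left them, time stands still between calls to the robot, and variables do not carry over. Pictures are saved under pics/ and viewed, at most 10 in all, crops included, and the job is handed in when it is done.

```bash
mkdir -p pics; cat > h.py <<'E'
import numpy as np,cv2
from cell import ctrl
def cam(n):
    p,d=ctrl.read_camera(n);m=ctrl.camera_model(n)
    R=cv2.Rodrigues(np.array(m['rvec'],float))[0];return p,d,m,R,np.array(m['tvec'],float)
def cloud(d,m,R,t):
    v,u=np.indices(d.shape);P=np.stack([(u-m['cx'])/m['fx']*d,(v-m['cy'])/m['fy']*d,d],-1)
    return (P-t)@R
E
python3 - <<'E'
from h import *
a=[]
for n in("side","top"):
    p,d,m,R,t=cam(n);np.savez(n+'.npz',p=p,d=d);cv2.imwrite(f'pics/{n}0.png',p[...,::-1]);print(n,-R.T@t,R[2])
print(ctrl.read_state())
E
```

```text
side [ 0.35401755 -1.07449464  1.03523036] [ 0.11432945  0.74805703 -0.65371206]
top [0.29691448 0.01883579 1.72713613] [ 0.14996815  0.01182879 -0.98862006]
{'clock': 0.1, 'joints': array([-1.46611593e+00,  2.21179320e-01,  1.52749436e+00, -4.55050469e-05,
        1.39470068e+00, -1.26089361e-01]), 'dq': array([-5.67280960e-04, -1.98484324e-03, -2.81515985e-03,  4.49235165e-04,
        4.68878241e-05, -8.02765892e-04]), 'joint_torque': array([ 7.28735758e-04, -4.95946705e+01, -3.88517618e+01,  7.03305728e-02,
        5.16030611e-02, -3.66857068e-05]), 'eef_pos': array([ 0.14288277, -0.6078706 ,  0.22152803]), 'tcp_rot': array([-3.11893110e+00, -3.61495791e-01,  4.03776496e-05]), 'force': array([-0.8657005 , -0.06382559,  0.24337392]), 'moment': array([ 0.01998232, -0.01420318, -0.03356465]), 'grip_force': 0.0, 'opening': 1.0021338227837264}
```

View pics/side0.png

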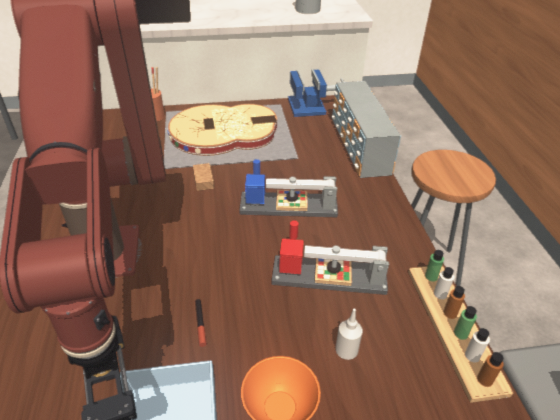

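View pics/top0.png

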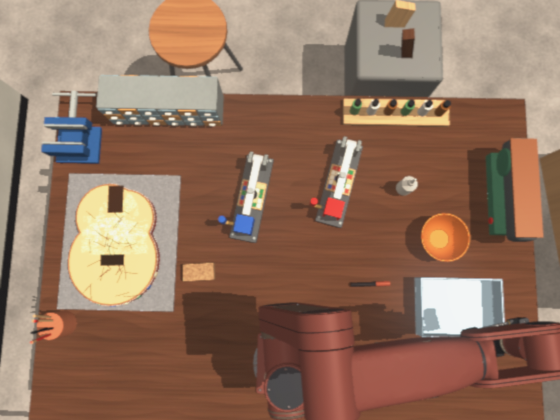

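The side view shows the red hood at about (291,256) with its knob behind it at (294,231). In the top view the hood is at (333,208), the knob at (314,201), and the press axis runs up to the hinge at about (350,145). Blue is the other press, to the left, with its knob at (222,219).

```bash
cat > meas.py <<'E'
from h import *
def ray(m,R,t,u,v):
    d=R.T@np.array([(u-m['cx'])/m['fx'],(v-m['cy'])/m['fy'],1]);return -R.T@t,d
cs={}
for n,box in(("side",(270,330,215,280)),("top",(300,355,185,230))):
    f=np.load(n+'.npz');p=f['p'];d=f['d'];m=ctrl.camera_model(n);R=cv2.Rodrigues(np.array(m['rvec'],float))[0];t=np.array(m['tvec'],float)
    h=cv2.cvtColor(p,cv2.COLOR_RGB2HSV);M=((h[...,0]<8)|(h[...,0]>172))&(h[...,1]>190)&(h[...,2]>110)
    b=np.zeros_like(M);b[box[2]:box[3],box[0]:box[1]]=1;M&=b
    W=cloud(d,m,R,t)
    k,L,S,C=cv2.connectedComponentsWithStats(M.astype(np.uint8))
    for i in range(1,k):
        if S[i,4]<12: continue
        q=W[(L==i)&(d>0)];top=q[q[:,2]>q[:,2].max()-.008]
        print(n,S[i],C[i].round(1),'zmax',q[:,2].max().round(3),'top mean',top.mean(0).round(4),'med',np.median(q,0).round(4))
        cs[n,i]=(m,R,t,C[i],S[i])
    # aluminium arm/steel plate: points above bench near press
    if n=='top':
        for nm,z0,z1 in(('plate',.012,.028),('hi',.085,.13)):
            v,u=np.indices(d.shape);s=(W[...,2]>z0)&(W[...,2]<z1)&(u>305)&(u<370)&(v>130)&(v<230)
            q=W[s][:,:2].astype(np.float32);r=cv2.minAreaRect(q);print(nm,len(q),r,cv2.boxPoints(r).round(3).tolist())
E
python3 meas.py
```

```text
plate 900 ((0.6639573574066162, -0.16364768147468567), (0.2094741314649582, 0.35068848729133606), 84.09303283691406) [[0.4790000021457672, -0.25], [0.828000009059906, -0.28600001335144043], [0.8489999771118164, -0.07800000160932541], [0.5, -0.04100000113248825]]
hi 918 ((0.6615407466888428, -0.16180668771266937), (0.1171986535191536, 0.29194340109825134), 74.03427124023438) [[0.5049999952316284, -0.17800000309944153], [0.7860000133514404, -0.257999986410141], [0.8180000185966492, -0.1459999978542328], [0.5370000004768372, -0.06499999761581421]]
```

```bash
sed -i 's/>190)/>150)/;s/>110)/>90)/;s/    k,L,S/    print(n,M.sum(),p[256,291],p[208,333],p[231,294],p[201,314]);k,L,S/' meas.py; sed -i 's/^    if n==.top.:/    if 0:/' meas.py
cat >> meas.py <<'E'
f=np.load('top.npz');d=f['d'];W=cloud(d,m,R,t)
for pt in((333,208),(314,201),(350,145),(338,190),(345,165),(318,215)):print(pt,W[pt[1],pt[0]].round(4))
E
python3 meas.py
```

```text
side 930 [192  63  58] [141 139 130] [186  61  57] [124 121 116]
side [279 220  25  54 912] [291.3 250.9] zmax 0.133 top mean [ 0.5642 -0.0873  0.1282] med [ 0.5493 -0.1761  0.103 ]
side [318 275   5   3  14] [320.1 275.9] zmax 0.039 top mean [ 0.6202 -0.2104  0.0364] med [ 0.6203 -0.209   0.0361]
top 385 [127  81  58] [241  76  69] [126  80  58] [241  77  69]
top [310 197   9  10  65] [313.5 201.1] zmax 0.138 top mean [ 0.563  -0.0851  0.1325] med [ 0.5626 -0.0868  0.1247]
top [323 198  21  21 310] [333.5 207.6] zmax 0.119 top mean [ 0.5411 -0.154   0.1141] med [ 0.5422 -0.1573  0.1086]
(333, 208) [ 0.5412 -0.1547  0.1075]
(314, 201) [ 0.5615 -0.087   0.1261]
(350, 145) [ 0.7707 -0.2151  0.1018]
(338, 190) [ 0.6041 -0.1712  0.114 ]
(345, 165) [ 0.6971 -0.1972  0.1021]
(318, 215) [ 0.5272 -0.1091  0.0209]
```

The knob top reads (0.563, -0.086, 0.13) in both views and the hood top (0.542, -0.157, 0.108). That puts them 73 mm apart, with heights that match the text, and the press x axis at -15°. I'll grip across press y, with one finger in the gap: yaw the tool by +28.2°, then traverse.

```bash
python3 -m jog '[[[0,0,0.94,0,0,0,0.53],[0,0,0.94,0,0,0,0.53],[0,0,0.94,0,0,0,0.53],[0,0,0.94,0,0,0,0.53],[0,0,0.94,0,0,0,0.53]]]' 30
for i in 1 2 3; do python3 -m jog '[[[0,0,0,0.375,-0.85,0,0.53],[0,0,0,0.375,-0.85,0,0.53],[0,0,0,0.375,-0.85,0,0.53],[0,0,0,0.375,-0.85,0,0.53],[0,0,0,0.375,-0.85,0,0.53]]]'; done
cat > err.py <<'E'
from h import *
import sys
s=ctrl.read_state();R=cv2.Rodrigues(np.array(s['tcp_rot'],float))[0]
T=np.array(eval(sys.argv[1]));print('clock',s['clock'],'pos',s['eef_pos'].round(4),'R',R.round(3).tolist(),'units',(R.T@(T-s['eef_pos'])/.04).round(2),'F',s['force'].round(1),s['opening'],s['grip_force'],s['joints'].round(2))
E
python3 err.py '[0.5625,-0.086,0.2]'
```

```text
clock: 0.6
eef_pos: [0.1429, -0.608, 0.2219]
tcp_rot: [-3.113, 0.416, 0.0]
force: [0.5, -1.1, 0.6]
opening: 0.629
grip_force: 0.0
clock: 1.1
eef_pos: [0.2599, -0.462, 0.222]
tcp_rot: [-3.114, 0.41, 0.0]
force: [0.2, 0.6, -0.3]
opening: 0.528
grip_force: 0.0
clock: 1.6
eef_pos: [0.3763, -0.3172, 0.2222]
tcp_rot: [-3.114, 0.41, 0.001]
force: [-0.3, -0.1, 0.3]
opening: 0.531
grip_force: 0.0
clock: 2.1
eef_pos: [0.4927, -0.1724, 0.2222]
tcp_rot: [-3.115, 0.409, 0.001]
force: [-0.2, -0.0, -0.0]
opening: 0.532
grip_force: 0.0
clock 2.1 pos [ 0.4927 -0.1724  0.2222] R [[0.966, -0.258, -0.0], [-0.258, -0.966, 0.0], [-0.0, -0.0, -1.0]] units [ 1.13 -2.54  0.56] F [-0.2 -0.  -0. ] 0.5320730431723469 0.0 [-0.49 -0.03  1.79 -0.    1.38  1.34]
```

```bash
python3 -m jog '[[[0,0,0,0.38,-0.85,0.19,0.53],[0,0,0,0.38,-0.85,0.19,0.53],[0,0,0,0.37,-0.84,0.19,0.53],[0,0,0,0,0,0,0.53],[0,0,0,0,0,0,0.53]]]'|head -3
python3 err.py '[0.5625,-0.086,0.2]'
python3 - <<'E'
from h import *
a=[]
for n,b in(("side",(240,400,170,290)),("top",(270,390,140,230))):
    p,d,m,R,t=cam(n);np.savez(n+'1.npz',p=p,d=d);c=p[b[2]:b[3],b[0]:b[1],::-1];a.append(cv2.resize(c,(400,300),interpolation=cv2.INTER_CUBIC))
cv2.imwrite('pics/b1.png',np.hstack(a))
E
```

```text
clock: 2.6
eef_pos: [0.5616, -0.0867, 0.1988]
tcp_rot: [3.115, -0.406, -0.003]
clock 2.6 pos [ 0.5616 -0.0867  0.1988] R [[0.967, -0.256, -0.002], [-0.256, -0.967, 0.0], [-0.002, 0.0, -1.0]] units [ 0.02 -0.02 -0.03] F [-0.3  0.2  1. ] 0.5295333887527114 0.0 [-0.29  0.11  1.7  -0.    1.34  1.54]
```

View pics/b1.png

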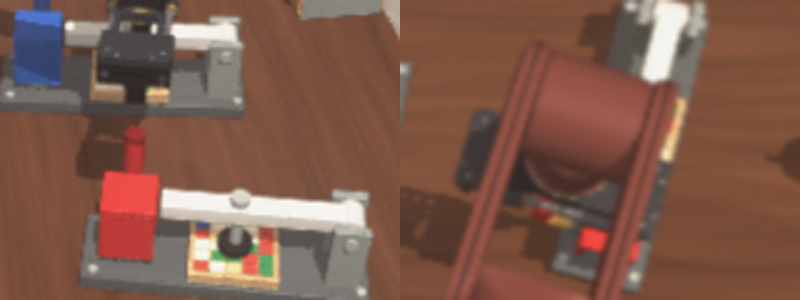

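The side crop shows the knob top at crop (135,133), which is pixel (294,223), with the fingers directly above it. I'll check that ray against z=0.128 and then descend partway.

```bash
python3 - <<'E'
from h import *
L=[]
for n,u,v in(("side",294,223.2),("top",313,200.8)):
    m=ctrl.camera_model(n);R=cv2.Rodrigues(np.array(m['rvec'],float))[0];t=np.array(m['tvec'],float)
    d=R.T@np.array([(u-m['cx'])/m['fx'],(v-m['cy'])/m['fy'],1]);d/=np.linalg.norm(d);o=-R.T@t;print(n,o+d*(.128-o[2])/d[2]);L.append((o,d))
A=sum(np.eye(3)-np.outer(d,d) for o,d in L);b=sum((np.eye(3)-np.outer(d,d))@o for o,d in L);print('tri',np.linalg.solve(A,b))
E
python3 -m jog '[[[0,0,0,0,0,0.5,0.53],[0,0,0,0,0,0.5,0.53],[0,0,0,0,0,0.4,0.53],[0,0,0,0,0,0,0.53]]]'
python3 - <<'E'
from h import *
p,d,m,R,t=cam("side");c=p[190:280,260:380,::-1];cv2.imwrite('pics/b2.png',cv2.resize(c,(720,540),interpolation=cv2.INTER_CUBIC))
E
```

```text
side [ 0.56570128 -0.08630481  0.128     ]
top [ 0.56182886 -0.08343427  0.128     ]
tri [ 0.56426951 -0.08373566  0.12541516]
clock: 3.1
eef_pos: [0.5598, -0.0878, 0.1412]
tcp_rot: [-3.114, 0.412, 0.007]
force: [-0.7, 0.2, -0.2]
opening: 0.535
grip_force: 0.0
```

View pics/b2.png

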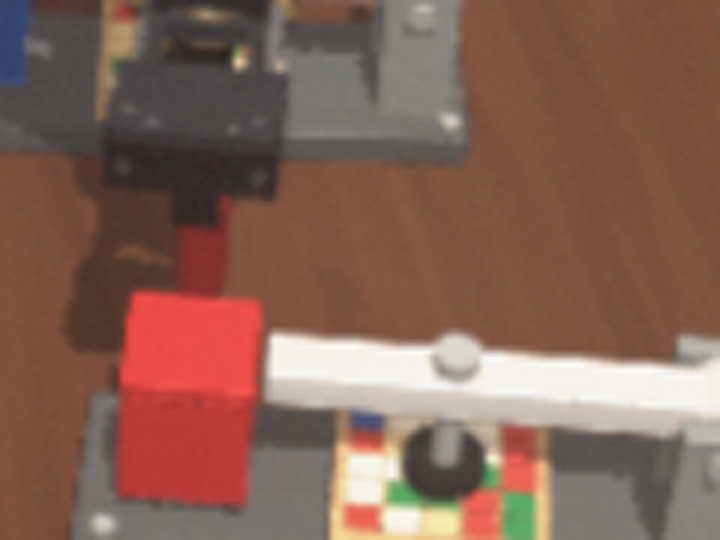

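The finger (crop x≈195) sits about 3 mm to the left (press -x) of the knob's centre (≈203), in front of it. I'll correct +3 mm in tool x and -3 mm in tool y, then descend and close.

```bash
python3 -m jog '[[[0,0,0,0.08,-0.08,0,0.53],[0,0,0,0,0,0.5,0.53],[0,0,0,0,0,0.5,0.53],[0,0,0,0,0,0.45,0.53],[0,0,0,0,0,0,0.53]]]'
python3 -m jog '[[[0,0,0,0,0,0,0.4],[0,0,0,0,0,0,0.33],[0,0,0,0,0,0,0.28],[0,0,0,0,0,0,0.2],[0,0,0,0,0,0,0.1]]]' 30
python3 -m jog '[[[0,0,0,0,0,0,0],[0,0,0,0,0,0,0],[0,0,0,0,0,0,0]]]' 40
```

```text
clock: 3.65
eef_pos: [0.5649, -0.0847, 0.0843]
tcp_rot: [-3.114, 0.409, 0.005]
force: [0.6, -0.6, 0.4]
opening: 0.529
grip_force: 0.0
clock: 4.15
eef_pos: [0.5667, -0.0856, 0.0868]
tcp_rot: [3.114, -0.409, 0.003]
force: [-0.5, -0.8, 3.9]
opening: 0.268
grip_force: 30.0
clock: 4.45
eef_pos: [0.5667, -0.0856, 0.0868]
tcp_rot: [3.114, -0.409, 0.003]
force: [-1.1, -1.2, 6.0]
opening: 0.267
grip_force: 40.0
```

The knob is gripped: the opening is 23 mm. Now I'll pull it 14 mm along press +y, which is tool -y.

```bash
python3 -m jog '[[[0,0,0,0,-0.09,0,0],[0,0,0,0,-0.09,0,0],[0,0,0,0,-0.09,0,0],[0,0,0,0,-0.08,0,0],[0,0,0,0,0,0,0]]]' 50
python3 err.py '[0.5667,-0.0856,0.0868]'
python3 - <<'E'
from h import *
p,d,m,R,t=cam("side");c=p[190:280,260:380,::-1];cv2.imwrite('pics/b3.png',cv2.resize(c,(720,540),interpolation=cv2.INTER_CUBIC))
E
```

```text
clock: 4.95
eef_pos: [0.5699, -0.073, 0.0867]
tcp_rot: [3.112, -0.409, 0.002]
force: [-1.7, -6.7, 5.7]
opening: 0.265
grip_force: 50.0
clock 4.95 pos [ 0.5699 -0.073   0.0867] R [[0.966, -0.258, 0.001], [-0.258, -0.966, -0.003], [0.001, 0.002, -1.0]] units [ 0.    0.32 -0.  ] F [-1.7 -6.7  5.7] 0.2651510069241852 50.00429078936577 [-0.26  0.24  1.78 -0.    1.13  1.57]
```

View pics/b3.png

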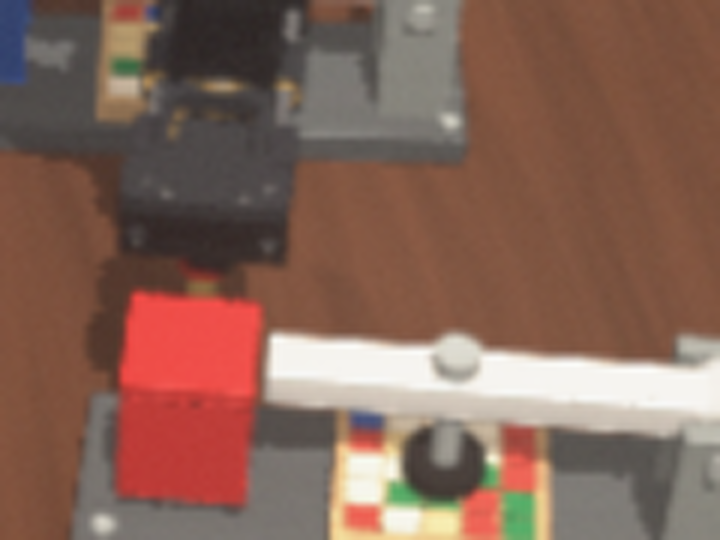

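The knob has moved 13 mm out, with the brass rod showing at crop (200,285). The pull of about 6.9 N matches the spring, so the bolt is clear. Now I'll lift along the hinge arc: 2° per row about tool -y, with 8.4 mm up.

```bash
python3 -m jog '[[[0,-0.33,0,0,0,-0.21,0],[0,-0.33,0,0,0,-0.21,0],[0,-0.33,0,0,0,-0.21,0],[0,-0.33,0,0,0,-0.21,0],[0,-0.33,0,0,0,-0.21,0]]]' 60
cat > arc.py <<'E'
from h import *
s=ctrl.read_state();R=cv2.Rodrigues(np.array(s['tcp_rot'],float))[0]
x=np.array([.966,-.259,0]);y=np.array([.259,.966,0]);P0=np.array([.5699,-.073,.0867]);H=P0+.24*x+[0,0,.0033]
r=s['eef_pos']-H;a=np.arctan2(r[2],-r@x);print('radius',np.hypot(r[2],r@x).round(4),'arc deg',np.degrees(a)+.8,'tilt deg',np.degrees(np.arcsin(R[2,0])),'lat',(r@y).round(4),'F press',[(s['force']@v).round(1) for v in(x,y)],s['force'][2].round(1),s['clock'],s['opening'])
E
python3 arc.py
```

```text
clock: 5.5
eef_pos: [0.5724, -0.0743, 0.127]
tcp_rot: [-3.084, 0.406, 0.268]
force: [2.0, -7.3, -4.2]
opening: 0.265
grip_force: 60.0
radius 0.2402 arc deg 9.663114899490612 tilt deg -9.919461428276767 lat -0.0006 F press [np.float64(3.9), np.float64(-6.5)] -4.2 5.5 0.26493850470364716
```

The tool follows the arc (radius 240 mm, 9.7°) and the latch is still pulled. I'll continue.

```bash
for i in 1 2; do python3 -m jog '[[[0,-0.34,0,0,-0.005,-0.22,0],[0,-0.34,0,0,-0.005,-0.22,0],[0,-0.34,0,0,-0.005,-0.22,0],[0,-0.34,0,0,-0.005,-0.22,0],[0,-0.34,0,0,-0.005,-0.22,0]]]'>/dev/null; python3 arc.py; done
python3 -m jog '[[[0,0,0,0,0,0,0],[0,0,0,0,0,0,0],[0,0,0,0,0,0,0]]]'
python3 - <<'E'
from h import *
p,d,m,R,t=cam("side");c=p[150:300,220:420,::-1];cv2.imwrite('pics/b4.png',cv2.resize(c,(800,600),interpolation=cv2.INTER_CUBIC))
W=cloud(d,m,R,t)
h=cv2.cvtColor(p,cv2.COLOR_RGB2HSV);M=((h[...,0]<8)|(h[...,0]>172))&(h[...,1]>150)&(h[...,2]>90);v,u=np.indices(M.shape)
M&=(u>265)&(u<325)&(v>170)&(v<285)&(d>0);q=W[M];q=q[(q[:,2]>.06)];print(len(q),'z pct',np.percentile(q[:,2],[5,50,90,97]).round(3))
E
python3 arc.py
```

```text
radius 0.2399 arc deg 19.993092481850116 tilt deg -20.136551350359284 lat 0.0 F press [np.float64(5.1), np.float64(-7.8)] -7.1 6.0 0.26256150407185025
radius 0.2396 arc deg 30.280913963421813 tilt deg -30.373844173990307 lat 0.001 F press [np.float64(4.2), np.float64(-7.9)] -9.1 6.5 0.26421906958208397
clock: 6.8
eef_pos: [0.6003, -0.0802, 0.2075]
tcp_rot: [-2.945, 0.39, 0.799]
force: [1.3, -8.1, -7.8]
opening: 0.261
grip_force: 60.0
1023 z pct [0.169 0.214 0.237 0.242]
radius 0.2396 arc deg 30.16995771311148 tilt deg -30.322438826038745 lat 0.001 F press [np.float64(4.2), np.float64(-7.9)] -7.4 6.85 0.26380184575942445
```

View pics/b4.png

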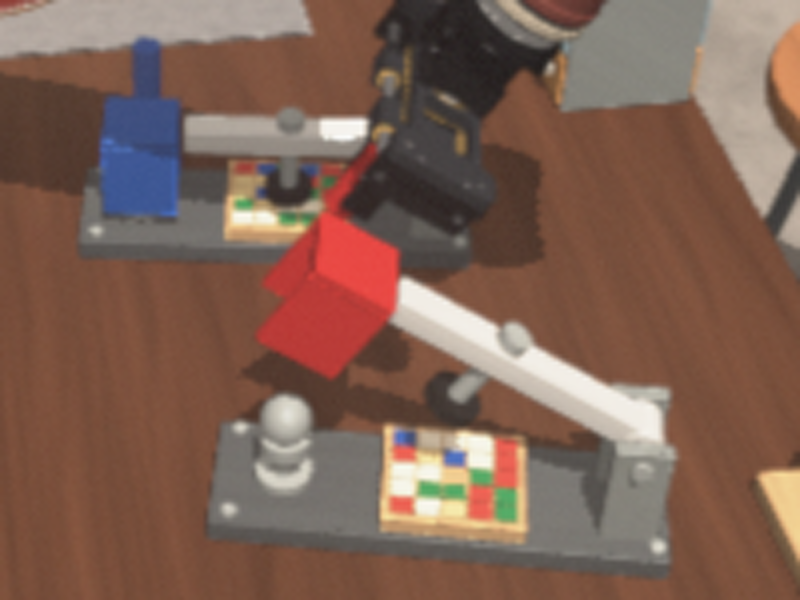

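The picture shows the red hood (crop (330,300)) raised clear of the ball (285,420), with the knob still in the grip and the blue press shut. The 30° arc is about 118 mm of rise. I'll hold briefly, check it's at rest and hand in.

```bash
python3 -m jog '[[[0,0,0,0,0,0,0],[0,0,0,0,0,0,0],[0,0,0,0,0,0,0],[0,0,0,0,0,0,0],[0,0,0,0,0,0,0]]]'; python3 arc.py; python3 -c "
from cell import ctrl
print(abs(ctrl.read_state()['dq']).max()); print(ctrl.finish_job())"
```

```text
clock: 7.35
eef_pos: [0.6003, -0.0802, 0.2075]
tcp_rot: [-2.945, 0.39, 0.799]
force: [2.1, -8.9, -7.5]
opening: 0.262
grip_force: 60.0
radius 0.2396 arc deg 30.163057769832424 tilt deg -30.31499488128356 lat 0.001 F press [np.float64(4.4), np.float64(-8.1)] -7.5 7.35 0.2617799340700888
0.0015982114402383785
the job is handed in; nothing more can be done
None
```

I unlatched the red press and lifted its arm about 30°, which raises the coupler about 12 cm; the job is handed in at 7.4 s with the knob still gripped, the robot at rest, and nothing else on the bench touched.

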